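Lock the spice carousel and turn the red-dot jar to the front

ROBOT

A 7-joint arm with a two-finger parallel gripper is mounted at the origin on a cart in front of the work surface, level with it; the furniture and walls round the work are solid. World frame = base frame: x ahead of the robot, y to its left, z up, the work surface at z = 0. Lengths are in m, angles in rad, forces in N, time in s.
With the tool pointing down it reaches from about 0.35 to 0.9 m from the base axis. Payload 8.1 kg.
Tool frame: the origin (TCP) lies between the finger pads; the fingertips stand ahead of it and the grasp point (between the pads) is the TCP (arm.nose_length is the z of the fingertips in the tool frame, in m); z points along the fingers, y is the line along which they close (so a half turn about z gives the same grasp; the last joint's range is limited). The gripper opens to 92 mm and grips with 3 to 60 N. Pads are 19 mm wide; open, the fingers measure 130 mm over their backs; the gripper's body (75 mm by 190 mm) begins 47 mm behind the grasp point.
Start: joints at [-1.23, 0.434, 0.025, 1.573, -0.012, 1.134, -0.075], TCP at [0.268, 0.564, 0.246] pointing down, gripper open.
Joint ranges: [-2.62, 2.62], [-0.44, 2.09], [-1.27, 1.32], [0.08, 2.57], [-1.32, 4.46], [0.12, 2], [-2.74, 2.74]. Speed limits (rad/s): [2.22, 2.22, 3.01, 3.01, 3.14, 3.14, 3.14].

INTERFACE

Orientations are given as a rotation vector (axis times angle).
In Python, from cell import sensors, optics, arm gives the robot as it stands.
- The arm moves only by the tool arm_command, never from a script. Its argument "deltas" is one flat list of numbers, 7 for each row, row after row: the turn, a rotation vector about the world's x, y, z as a fraction of full scale, then the shift along the world's x, y, z as a fraction of full scale, then the finger opening in mm, from 0 to 91.8. In form: [wx, wy, wz, dx, dy, dz, fingers, wx, wy, wz, dx, dy, dz, fingers, ...]. A call has 1 to 20 rows; each row is the pose to reach, as a shift and turn from the pose commanded when the call began; what a row does not reach only later rows make up. Full scale, the value 1, is 1 m for a shift and 90 degrees for a turn. A row lasts 1/10 s, in which the tool goes at most 50 mm and 8.59 degrees, less where a joint would pass 70% of its speed; a pose out of reach is approached as far as the arm can. A call with a number of a shift or a turn outside -1 to 1 is refused whole. A call with a gripper value outside its range is refused whole. The fingers move at their own pace and stop on an object; "force" is the grip in N (left out, the last holds). Time passes only in rows, so rows that repeat a pose let the fingers close. It gives the time, the measured TCP pose, the force, the opening and the grip force at its end, in the units of the state.
- sensors.observe(): the state, without advancing time (a new reading comes with each control period).
- optics.get_image(name): name is "scene" or "top"; returns the picture (400x640x3 uint8, blue, green, red); there is no depth.
- optics.calibration(name): a dict with "camera_matrix" (3x3 intrinsics, pixels), "rvec" (rotation vector, rad) and "tvec" (3), from world to camera coordinates, as OpenCV has them. Camera axes: x right, y down, z forward; pixel columns grow to the right and rows downward; lengths in m; the calibration is good to about 2 mm. A picture is of the moment at which its call begins. calibration takes no time and is no camera call.
- arm.sign_off(): hands the job in; it is judged then, once.
The state is a dict: "clock": time; "joints": joint angles; "dq": joint speeds; "joint_efforts": joint torques, N m; "position": TCP position; "ee_rot": TCP orientation; "force": force on the tool from outside, world axes, zero at the start; "ft_torque": the same for the moment, N m; "width": opening from 0.0 (shut) to 1.0 (fully open); "gripper_force": force on a finger pad.
Only numpy, scipy, OpenCV 4.12 (cv2) and the standard library are available. Lean on these libraries where they do the work, as an engineer would, in place of code of your own. Each camera call takes 0.05 s, during which the arm holds its last target. There are 200 camera calls.

TASK

Slip the loose wooden collar over the shaft on top of the spice carousel's post, down until it sits flat on the flange, and let go of it. Then take the carousel's tall wooden finger grip, turn the carousel until the jar with the red dot on its cap stands at the red arrow on the base, and finish while still gripping the finger grip, holding the turntable still there. Keep the jars upright in their cups and leave the other kitchen things where they are.

Things in the scene. Friction and masses are not known exactly. Their poses are not given: they have to be found in the camera images.
- collar: loose dark wooden ring, 44 mm outside diameter, 22 mm bore, 30 mm high, about 60 g, lying flat on the worktop to the robot's left; origin at the centre of its underside, z up along its bore
- seat (a point): centre of the top face of the flange (42 mm diameter, about 145 mm above the worktop) on the carousel's central post, where the collar's underside shall rest; above it rises the bare steel shaft, 18 mm diameter, its domed and chamfered tip 53 mm above this point. It lies on the axis of the turntable; the post turns with the turntable
- axis (a point): point on the vertical turning axis of the carousel, at the height of the deck's top (26 mm above the worktop). The carousel has a fixed round base (276 mm diameter, 14 mm high) and a wooden turntable (236 mm diameter) with three cups, 120 degrees apart, 75 mm from the axis
- front (a point): the place, 75 mm from the axis at deck height, where the middle of the marked jar shall come: on the line from the axis to the red arrow painted on the front edge of the fixed base, which points inwards 130 mm from the axis. The base stands turned up to 0.35 rad either way, so the arrow faces the robot only roughly; this point does not turn with the turntable
- grip_top (a point): middle of the top of the dark wooden finger grip, which is fixed upright on the turntable 100 mm from the axis, midway between two cups. The grip is a smooth round bar, 18 mm diameter, from 48 mm below this point up to it (top about 178 mm above the worktop) on a thin steel rod; the jar tops lie about 47 mm below this point. A gripper holding it may keep its own direction while the grip travels round its circle
- grip: the same finger grip with its rod; origin at its foot on the deck, 152 mm below its top; z up; it turns with the turntable
- turntable (a joint): turn of the turntable in rad, 0 at the start, growing anticlockwise as seen from above, free for almost a full turn either way; moved by about 0.3 N at the finger grip, it stays where it is left
- jar_marked: the marked spice jar: 41 mm diameter, 105 mm high, white label with a blue patch, dark cap with a red dot, 28 mm wide, on top; loose, standing in one of the three cups of the turntable (3 mm of play all round, cup walls 18 mm high); origin at the centre of its underside
- jar_b: spice jar of the same size with plain dark cap without a dot, loose, standing in one of the three cups of the turntable; origin at the centre of its underside
- jar_c: spice jar of the same size with plain greenish-black cap without a dot, loose, standing in one of the three cups of the turntable; origin at the centre of its underside
- mug: blue-grey mug, 81x110x94 mm, on the worktop to the right; a bystander; origin at the centre of its underside
- timer: white and grey kitchen timer, 66x66x56 mm, on the worktop to the right; a bystander; origin at the centre of its underside
- garlic: garlic bulb, 48x50x51 mm, on the worktop to the left behind; a bystander; origin at the centre of its underside
There are look-alikes about, which are no part of the job. Several things have the shape of the collar; the one meant has the colours described above.

How it is judged:
On the way, in this order (a step that is already met when the one before it is completed fails the run):
1. the collar sits flat on the flange of the post, let go (horizontal distance between collar and seat below 0.006 m and z of collar in the frame of seat between -0.004 and 0.005 m and angle between collar's own z axis and vertical below 0.12 rad and contact force between the fingers and collar below 0.3 N), for 0.2 s.
2. the marked jar is at the front and the gripper holds the finger grip, the turntable still (horizontal distance between jar_marked and front below 0.013 m and contact force between the fingers and grip above 1 N and velocity of joint turntable between -0.06 and 0.06 rad/s), for 0.2 s.
At the end, for the whole second after the job is handed in: Collar level on the flange (centred to 6 mm, height to 5 mm), untouched by the fingers; marked jar's middle within 13 mm of the front point; jars upright in their cups; fingers hold the finger grip with over 1 N; turntable slower than 0.06 rad/s (all of step 1 and all of step 2 and angle between each of jar_marked, jar_b, jar_c's own z axis and vertical below 0.15 rad and horizontal distance between each of jar_marked, jar_b, jar_c and axis below 0.085 m and height (world z) of each of jar_marked, jar_b, jar_c below 0.034 m); the arm keeps its last pose, push and grip.
It fails at once if a jar is tipped or lifted out of its cup (angle between any of jar_marked, jar_b, jar_c's own z axis and vertical above 0.4 rad or height (world z) of any of jar_marked, jar_b, jar_c above 0.05 m).
It fails at once if the blue-grey mug is pushed away (distance of mug from where it was at the start of the episode above 0.025 m).
It fails at once if the white and grey kitchen timer is pushed away (distance of timer from where it was at the start of the episode above 0.025 m).
It fails at once if the garlic bulb is pushed away (distance of garlic from where it was at the start of the episode above 0.025 m).
It also fails if it takes over 64 s, if anything falls off the work surface, if the arm or the gripper's body presses on something with over 40 N, if the wrist force passes 120 N, or if a joint passes its speed limit or range.

## Working session

There is one attempt and no reset: what is moved stays moved. The work goes in short steps, Python scripts to look and compute and a tool call to move; the robot and the scene stay as the last step left them, time stands still between calls to the robot, and variables do not carry over. Pictures are saved under pics/ and viewed, at most 10 in all, crops included, and the job is handed in when it is done.

Besides the shell and the picture viewer there is one more tool, called by a JSON object that holds its "api" and its "payload", one argument or row to a line. arm_command: Moves the arm, as the interface text tells. Its arguments: {"type":"object","properties":{"deltas":{"type":"array","items":{"type":"number"}},"force":{"type":"number"}},"required":["deltas"]}

```bash
mkdir -p pics; ls; python3 - <<'E'
from cell import sensors, optics, arm
import cv2
for n in ("scene","top"):
    cv2.imwrite(f"pics/{n}0.png",optics.get_image(n))
    c=optics.calibration(n); print(n,c)
print(sensors.observe(), arm.nose_length)
E
```

```text
pics
scene {'camera_matrix': array([[387.78048203,   0.        , 317.84898446],
       [  0.        , 387.78048203, 206.35317619],
       [  0.        ,   0.        ,   1.        ]]), 'rvec': array([ 1.8642072 , -1.17108861,  0.65231715]), 'tvec': array([-0.31882268,  0.37671951,  0.84025113])}
top {'camera_matrix': array([[391.83578559,   0.        , 319.80403744],
       [  0.        , 391.83578559, 201.9743619 ],
       [  0.        ,   0.        ,   1.        ]]), 'rvec': array([ 2.16681142, -2.13889776,  0.10134358]), 'tvec': array([-0.05341814,  0.58795036,  1.3857921 ])}
{'clock': 0.1, 'joints': array([-1.22962218,  0.43515908,  0.02496928,  1.57399403, -0.01161911,
        1.13400341, -0.07511937]), 'dq': array([-0.00043638, -0.00153985,  0.0008042 , -0.00200653, -0.00084047,
        0.00017486, -0.00157371]), 'joint_efforts': array([ 3.01820393e-03, -6.69127536e+01,  9.88079980e-01, -3.15142572e+01,
       -6.05454622e-02,  3.74326890e-02,  2.67187062e-05]), 'position': array([0.26819796, 0.56405567, 0.24502446]), 'ee_rot': array([-6.91470129e-01, -3.06434142e+00,  2.20531751e-03]), 'force': array([ 0.47947039,  0.22431845, -0.4306803 ]), 'ft_torque': array([-0.02541988,  0.03720577, -0.02979881]), 'gripper_force': 0.0, 'width': 0.9976382451799244} 0.019
```

View pics/scene0.png

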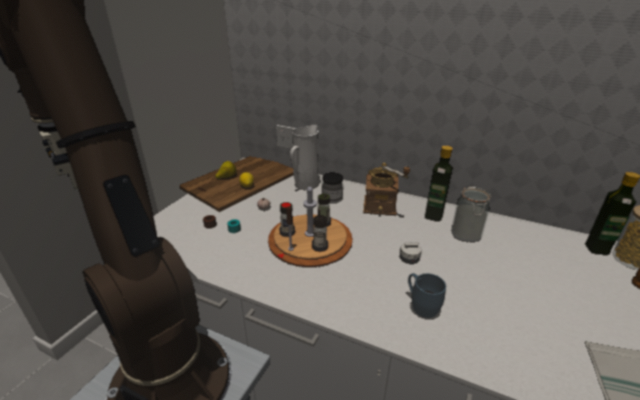

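View pics/top0.png

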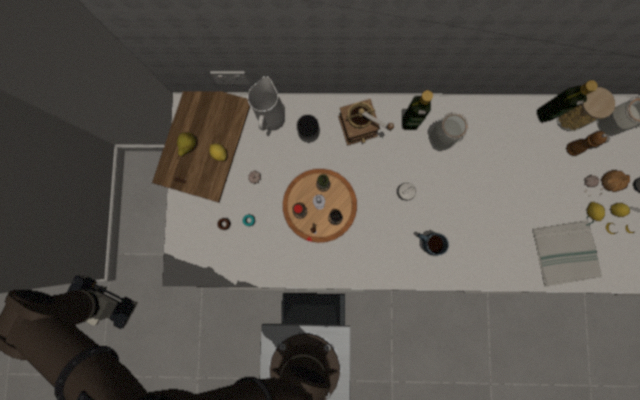

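The top view shows the dark collar at (224,224), a teal look-alike at (249,220), the carousel centred near (320,205), the red cap at (298,210), the arrow near (308,238) and the grip near (313,229). In the scene view the collar is at (209,221) and the red cap at (287,206).

```bash
cat > h.py <<'E'
import numpy as np, cv2
from cell import sensors, optics, arm
def cal(n):
    c=optics.calibration(n); R=cv2.Rodrigues(np.array(c["rvec"]))[0]
    return c["camera_matrix"],R,np.array(c["tvec"])
def ray(n,uv):
    K,R,t=cal(n); d=R.T@np.linalg.solve(K,[uv[0],uv[1],1]); return -R.T@t,d
def plane(n,uv,z):
    o,d=ray(n,uv); return o+d*(z-o[2])/d[2]
def proj(n,p):
    K,R,t=cal(n); q=K@(R@np.array(p,float)+t); return q[:2]/q[2]
def tri(a,b):
    (o1,d1),(o2,d2)=ray("top",a),ray("scene",b)
    A=np.c_[d1,-d2]; s=np.linalg.lstsq(A,o2-o1,rcond=None)[0]
    p,q=o1+s[0]*d1,o2+s[1]*d2; return (p+q)/2,np.linalg.norm(p-q)
def blobs(m,amin=8):
    n,l,s,c=cv2.connectedComponentsWithStats(m.astype(np.uint8))
    return [(np.round(c[i],2),s[i].tolist()) for i in range(1,n) if s[i][4]>=amin]
E
python3 - <<'E'
from h import *
t=cv2.imread("pics/top0.png"); s=cv2.imread("pics/scene0.png")
def red(im):
    b,g,r=[im[...,i].astype(int) for i in range(3)]
    return (r>100)&(g<60)&(b<60)
print("red top",blobs(red(t))); print("red scene",blobs(red(s),4))
def dark(im,x0,x1,y0,y1,th):
    m=np.zeros(im.shape[:2],bool); m[y0:y1,x0:x1]=im[y0:y1,x0:x1].max(2)<th; return m
print("collar top",blobs(dark(t,212,238,212,236,110)),"sc",blobs(dark(s,200,218,212,230,110)))
# wooden base disc in top by saturation
hsv=cv2.cvtColor(t,cv2.COLOR_BGR2HSV); m=(hsv[...,1]>90); m[:, :270]=0; m[:,370:]=0; m[:160]=0; m[250:]=0
cs=max(cv2.findContours(m.astype(np.uint8),0,1)[0],key=cv2.contourArea)
e=cv2.fitEllipse(cv2.convexHull(cs)); print(e, plane("top",e[0],.014))
a=cv2.resize(t[160:250,200:370],None,fx=4.7,fy=4.7,interpolation=cv2.INTER_CUBIC)
b=cv2.resize(s[170:275,190:360],None,fx=4.7,fy=4.7,interpolation=cv2.INTER_CUBIC)
cv2.imwrite("pics/a.png",a); cv2.imwrite("pics/b.png",b)
E
```

```text
red top [(array([297.39, 208.39]), [294, 205, 8, 8, 54]), (array([308.83, 238.17]), [307, 237, 5, 3, 12])]
red scene [(array([285.53, 204.53]), [282, 203, 9, 4, 30]), (array([280.5 , 254.92]), [276, 253, 9, 5, 26])]
collar top [(array([223.64, 223.4 ]), [217, 218, 14, 12, 131])] sc [(array([209.4 , 221.41]), [203, 215, 14, 14, 155])]
((319.4169921875, 205.1292724609375), (73.25199127197266, 73.71647644042969), 78.11156463623047) [ 0.5791325  -0.04412901  0.014     ]
```

View pics/a.png

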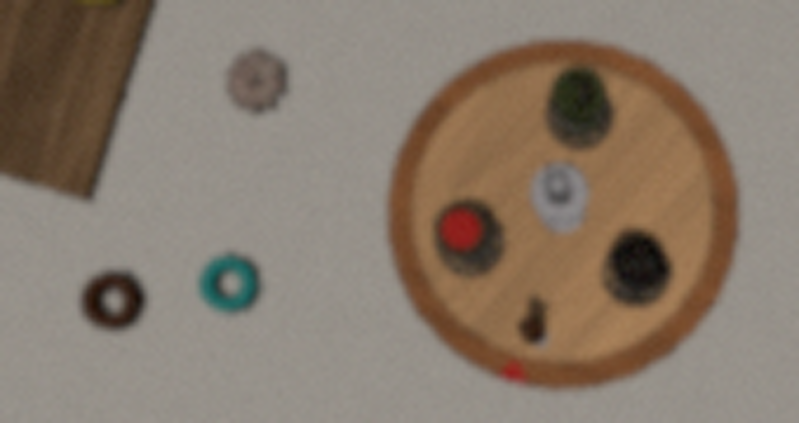

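View pics/b.png

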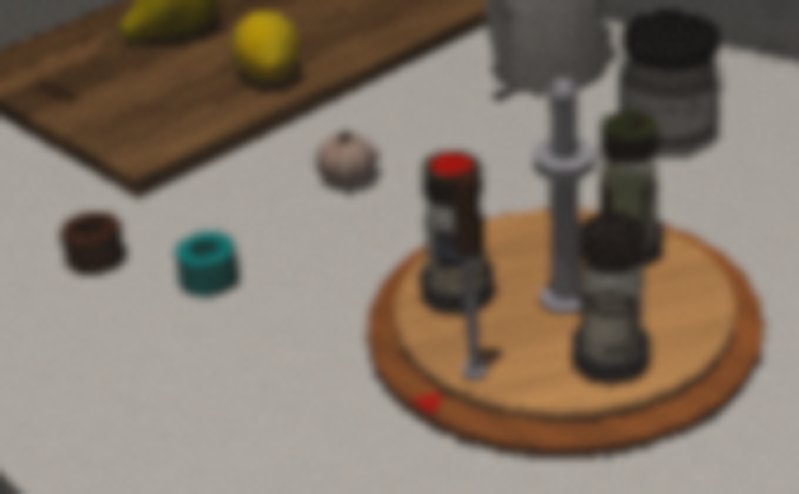

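The crops show the collar with its bore at top (224,224) and the red cap at (298,209). The arrow is at (309,238). The grip is at top (313,229), in front of the red jar in the scene view. The shaft tip is at top (318.5,199), scene (309.8,188). Next I measure these more finely.

```bash
python3 - <<'E'
from h import *
np.set_printoptions(precision=4,suppress=True)
t=np.mean([optics.get_image("top") for _ in range(8)],0).astype(np.uint8); s=np.mean([optics.get_image("scene") for _ in range(8)],0).astype(np.uint8)
cv2.imwrite("pics/tm.png",t); cv2.imwrite("pics/sm.png",s)
print("camtop",ray("top",(0,0))[0],"camscene",ray("scene",(0,0))[0])
print("tip",tri((318.5,198.9),(309.8,188.1)),"flange top-view z.145",plane("top",(319.4,201.5),.145),tri((319.4,201.5),(309.8,203.6)))
print("arrow",plane("top",(308.83,238.17),.014),plane("scene",(280.5,254.9),.014))
print("redcap top",plane("top",(297.39,208.39),.131), plane("scene",(285.53,204.53),.131))
# weighted collar centroid
U=4
g=cv2.resize(t[208:240,206:242],None,fx=U,fy=U,interpolation=cv2.INTER_CUBIC).max(2)
cs=max(cv2.findContours((g<105).astype(np.uint8),0,1)[0],key=cv2.contourArea)
e=cv2.fitEllipse(cs); c=((e[0][0]+.5)/U-.5+206,(e[0][1]+.5)/U-.5+208); print("collar",c,np.array(e[1])/U,plane("top",c,.026),plane("top",c,0.03))
print("collar scene",plane("scene",(209.4,221.4),.015))
# bright bore
m=(g>=105).astype(np.uint8)
for b in blobs(m): print("bore?",(b[0]+.5)/U-.5+[206,208],b[1][4]/16)
# grip rows in top: dark pixels near
hsv=cv2.cvtColor(t,cv2.COLOR_BGR2HSV)
print(t[218:236,306:322].max(2))
# disc by both, deck boundary
for n,im in(("top",t),("scene",s)):
    hv=cv2.cvtColor(im,cv2.COLOR_BGR2HSV); m=(hv[...,1]>90); m[:, :262]=0; m[:,370:]=0; m[:165]=0; m[270:]=0
    if n=="scene": m[:215]=0
    cc=max(cv2.findContours(m.astype(np.uint8),0,1)[0],key=cv2.contourArea)
    h=cv2.convexHull(cc)[:,0].astype(float)
    P=np.array([plane(n,p,.0 if n=="scene" else .014)[:2] for p in h])
    if n=="scene": P=P[P[:,0]<0.56]   # front lower edge rests at z~0
    A=np.c_[2*P,np.ones(len(P))]; q=np.linalg.lstsq(A,(P**2).sum(1),rcond=None)[0]
    print(n,"disc",q[:2],np.sqrt(q[2]+q[0]**2+q[1]**2))
E
```

```text
camtop [ 0.4268 -0.0756  1.4426] camscene [-0.3256 -0.5084  0.7649]
tip (array([ 0.5805, -0.0461,  0.1952]), np.float64(0.0026728055271562274)) flange top-view z.145 [ 0.5773 -0.0468  0.145 ] (array([ 0.578 , -0.0474,  0.1424]), np.float64(0.0015647726354059454))
arrow [ 0.4579 -0.0074  0.014 ] [ 0.4589 -0.007   0.014 ]
redcap top [0.5547 0.0273 0.131 ] [0.5571 0.0258 0.131 ]
collar (223.8082447052002, 223.4444522857666) [12.4101 13.5897] [0.5067 0.3022 0.026 ] [0.5065 0.3011 0.03  ]
collar scene [0.5084 0.3041 0.015 ]
bore? [223.46   223.5075] 1015.0625
bore? [223.8675 223.615 ] 11.5
[[147 149 148 144 140 139 142 142 144 142 143 145 145 145 146 149]
 [149 146 143 141 139 141 142 143 142 143 144 145 145 146 149 154]
 [148 144 140 140 140 142 144 142 142 143 146 146 145 148 153 155]
 [145 140 140 140 141 143 142 139 141 144 145 145 148 153 155 156]
 [141 139 140 141 142 141 135 126 131 141 145 148 152 155 154 155]
 [139 138 140 142 141 138 120 101 107 127 140 149 153 154 153 152]
 [139 140 142 142 142 136 108  79  81 103 123 143 152 152 153 154]
 [140 142 142 143 144 135 104  72  68  85 117 141 150 152 154 156]
 [141 143 142 143 141 129  97  68  63  84 122 145 152 154 157 157]
 [140 142 143 142 130 110  79  55  57  81 125 147 154 157 156 156]
 [141 143 144 138 113  82  58  51  50  77 125 150 157 157 157 157]
 [142 144 144 136 104  68  55  52  50  74 126 151 157 156 157 157]
 [143 143 145 139 110  73  56  52  48  72 124 150 157 156 156 154]
 [144 145 147 144 126  92  61  50  52  78 124 148 155 155 153 151]
 [143 147 148 147 138 114  86  75  80 106 134 150 153 153 151 150]
 [136 141 145 146 144 136 125 122 123 133 146 151 153 150 149 149]
 [123 129 133 138 143 146 147 148 148 148 149 151 151 150 148 148]
 [118 119 122 128 134 140 144 147 147 145 147 147 147 146 145 147]]
top disc [ 0.5806 -0.0439] 0.13513760516330678
scene disc [ 0.5899 -0.0417] 0.1373903687919073
```

```bash
python3 - <<'E'
from h import *
np.set_printoptions(precision=4,suppress=True)
U=6
for n,f,(x0,x1,y0,y1) in(("top","tm",(308,332,190,214)),("scene","sm",(298,322,182,212))):
    im=cv2.imread(f"pics/{f}.png")[y0:y1,x0:x1]
    im=cv2.resize(im,None,fx=U,fy=U,interpolation=cv2.INTER_CUBIC)
    S=cv2.cvtColor(im,cv2.COLOR_BGR2HSV)[...,1]
    if n=="top":
        m=(S<65).astype(np.uint8)
        c=max(cv2.findContours(m,0,1)[0],key=cv2.contourArea); e=cv2.fitEllipse(cv2.convexHull(c))
        p=((e[0][0]+.5)/U-.5+x0,(e[0][1]+.5)/U-.5+y0); print(p,np.array(e[1])/U,plane(n,p,.143))
    cv2.imwrite(f"pics/c_{n}.png",cv2.resize(im,None,fx=3,fy=3))
t=cv2.imread("pics/tm.png");s=cv2.imread("pics/sm.png")
a=cv2.imread("pics/c_top.png");b=cv2.imread("pics/c_scene.png")
k=np.zeros((540,a.shape[1]+b.shape[1],3),np.uint8);k[:a.shape[0],:a.shape[1]]=a;k[:b.shape[0],a.shape[1]:]=b
k=cv2.resize(k,None,fx=.9,fy=.9); print(k.shape,a.shape,b.shape)
cv2.imwrite("pics/c.png",k)
ax=np.array([.579,-.0455])
for g in ((.4813,-.0242),):
    for z in(.178,.13,.026): print("grip",z,proj("top",(*g,z)),proj("scene",(*g,z)))
for z in(.198,.145,.026): print("axis",z,proj("top",(*ax,z)),proj("scene",(*ax,z)))
print("foot",plane("scene",(291.06,249.1),.026),plane("top",(315.5,232.3),.026))
# dark caps
for n,im in(("top",t),("scene",s)):
    m=im.max(2)<75; w=np.zeros_like(m); w[170:250,280:360]=1
    print(n,blobs(m&w,10))
E
```

```text
(318.7448272705078, 201.43988291422525) [12.3539 14.977 ] [ 0.5777 -0.0446  0.143 ]
(486, 778, 3) (432, 432, 3) (540, 432, 3)
grip 0.178 [311.7624 229.8212] [286.9052 207.0781]
grip 0.13 [312.3354 230.4476] [287.5668 221.0273]
grip 0.026 [313.4444 231.66  ] [288.9031 249.2011]
axis 0.198 [318.664  199.0672] [308.9483 187.4916]
axis 0.145 [319.0207 201.    ] [309.1231 202.5916]
axis 0.026 [319.7256 204.8194] [309.4871 234.0324]
foot [ 0.4846 -0.0299  0.026 ] [ 0.4791 -0.0317  0.026 ]
top [(array([322.86, 182.21]), [317, 175, 13, 16, 154]), (array([301.52, 211.09]), [294, 203, 12, 14, 64]), (array([335.34, 216.45]), [330, 210, 12, 14, 140]), (array([313.14, 228.55]), [311, 225, 5, 7, 22])]
scene [(array([292.9 , 177.36]), [280, 170, 23, 19, 107]), (array([327.37, 199.52]), [307, 170, 53, 80, 1602]), (array([309.77, 196.64]), [308, 191, 4, 12, 39]), (array([286.9 , 222.13]), [280, 206, 15, 31, 314])]
```

View pics/c.png

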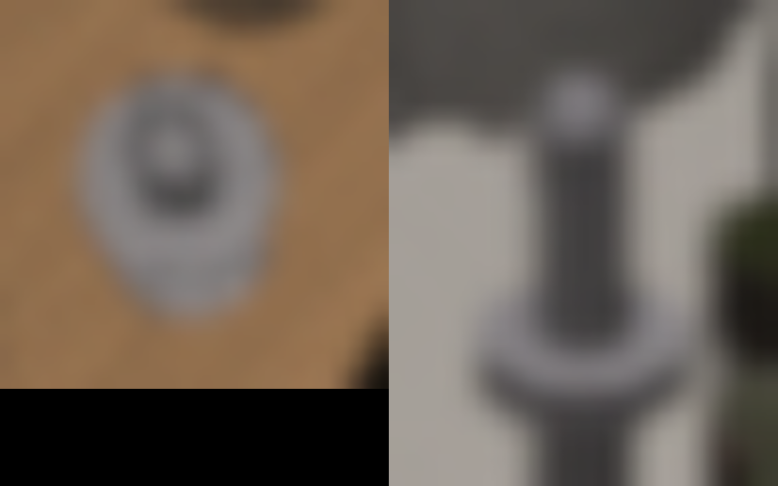

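The crop shows the shaft tip at top (318.1,198.6) and scene column 309.4, and the flange centre at top (318.6,200.0). That puts the axis at about (0.581,-0.0445) and the collar at about (0.5075,0.3045). Moving above the collar.

{"api": "arm_command", "payload": {
  "deltas": [0,0,0.1,0.08,-0.086,-0.04,60,0,0,0.2,0.16,-0.173,-0.08,60,0,0,0.283,0.2393,-0.2595,-0.125,60,0,0,0.283,0.2393,-0.2595,-0.125,60,0,0,0.283,0.2393,-0.2595,-0.125,60,0,0,0.283,0.2393,-0.2595,-0.125,60,0,0,0.283,0.2393,-0.2595,-0.125,60,0,0,0.283,0.2393,-0.2595,-0.125,60,0,0,0.283,0.2393,-0.2595,-0.125,60,0,0,0.283,0.2393,-0.2595,-0.125,60],
  "force": 20
}}

```text
clock: 1.9
position: [0.5077, 0.3048, 0.1206]
ee_rot: [-0.001, -3.141, -0.0]
force: [-0.5, 0.3, 0.6]
width: 0.655
gripper_force: 0.0
```

{"api": "arm_command", "payload": {
  "deltas": [0,0,0,0,0,-0.04,60,0,0,0,0,0,-0.07,60,0,0,0,0,0,-0.085,60,0,0,0,0,0,-0.0966,60,0,0,0,0,0,-0.0966,60,0,0,0,0,0,-0.0966,60]
}}

```text
clock: 2.5
position: [0.5081, 0.3057, 0.0251]
ee_rot: [-0.002, 3.141, 0.001]
force: [0.4, -0.7, 0.2]
width: 0.653
gripper_force: 0.0
```

```bash
python3 - <<'E'
from h import *
im=optics.get_image("scene"); cv2.imwrite("pics/d.png",cv2.resize(im[170:260,150:290],None,fx=5,fy=5,interpolation=cv2.INTER_CUBIC))
E
```

```text
(no output)
```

View pics/d.png

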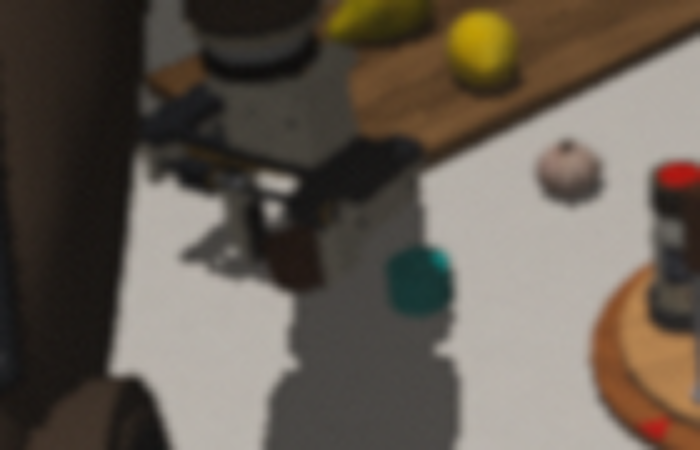

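The fingers straddle the collar (crop (293,260)) and are clear of the teal ring at (418,282). Closing and lifting.

{"api": "arm_command", "payload": {
  "deltas": [0,0,0,0,0,0,30,0,0,0,0,0,0,30,0,0,0,0,0,0,30,0,0,0,0,0,0,30,0,0,0,0,0,0,30,0,0,0,0,0,0,30,0,0,0,0,0,0.03,30,0,0,0,0,0,0.07,30,0,0,0,0,0,0.12,30,0,0,0,0,0,0.17,30,0,0,0,0,0,0.22,30,0,0,0,0,0,0.235,30,0,0,0,0,0,0.235,30,0,0,0,0,0,0.235,30],
  "force": 20
}}

```text
clock: 3.95
position: [0.5072, 0.3046, 0.2582]
ee_rot: [0.001, -3.141, 0.001]
force: [-0.2, -0.5, -2.1]
width: 0.466
gripper_force: 20.0
```

{"api": "arm_command", "payload": {
  "deltas": [0,0,0,0.009,-0.04,0,30,0,0,0,0.018,-0.085,0,30,0,0,0,0.027,-0.13,0,30,0,0,0,0.036,-0.175,0,30,0,0,0,0.045,-0.22,0,30,0,0,0,0.055,-0.265,0,30,0,0,0,0.065,-0.31,0,30,0,0,0,0.07,-0.335,0,30,0,0,0,0.0738,-0.349,0,30,0,0,0,0.0738,-0.349,0,30,0,0,0,0.0738,-0.349,0,30,0,0,0,0.0738,-0.349,0,30]
}}

```text
clock: 5.15
position: [0.5812, -0.0415, 0.2587]
ee_rot: [0.006, -3.141, -0.002]
force: [-0.1, -0.1, -1.6]
width: 0.466
gripper_force: 20.0
```

```bash
python3 - <<'E'
from h import *
im=np.mean([optics.get_image("scene") for _ in range(4)],0).astype(np.uint8); cv2.imwrite("pics/e_raw.png",im); cv2.imwrite("pics/e.png",cv2.resize(im[150:220,270:350],None,fx=8,fy=8,interpolation=cv2.INTER_CUBIC))
print(sensors.observe()["position"])
for z in(.27,.255,.24): print(proj("scene",(.581,-.0445,z)))
E
```

```text
[ 0.58145003 -0.0428098   0.25922273]
[308.70018367 165.43208914]
[308.7538468  170.07236318]
[308.80676373 174.64811291]
```

View pics/e.png

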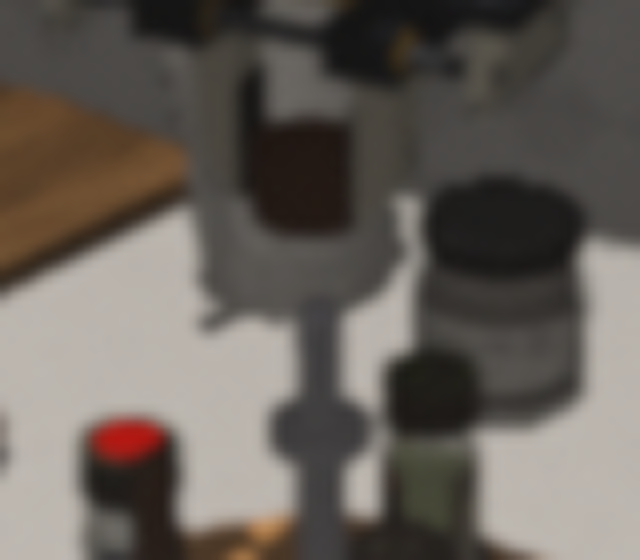

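The picture shows the held collar (crop left edge 252, lower edge y 235) straight above the shaft (crop column 319). It is about 2 mm left, which matches the arm still settling in y. Lowering in stages while watching the force.

{"api": "arm_command", "payload": {
  "deltas": [0,0,0,0,0,-0.01,30,0,0,0,0,0,-0.02,30,0,0,0,0,0,-0.028,30,0,0,0,0,0,-0.028,30,0,0,0,0,0,-0.028,30]
}}

```text
clock: 5.85
position: [0.5813, -0.0441, 0.2308]
ee_rot: [0.001, -3.141, 0.0]
force: [0.7, -0.0, -1.2]
width: 0.465
gripper_force: 20.0
```

{"api": "arm_command", "payload": {
  "deltas": [0,0,0,0,0,-0.004,30,0,0,0,0,0,-0.008,30,0,0,0,0,0,-0.012,30,0,0,0,0,0,-0.015,30,0,0,0,0,0,-0.015,30,0,0,0,0,0,-0.015,30]
}}

```text
clock: 6.45
position: [0.5815, -0.044, 0.2161]
ee_rot: [0.001, -3.141, -0.0]
force: [0.7, 0.4, -0.8]
width: 0.468
gripper_force: 20.0
```

{"api": "arm_command", "payload": {
  "deltas": [0,0,0,0,0,-0.004,30,0,0,0,0,0,-0.008,30,0,0,0,0,0,-0.012,30,0,0,0,0,0,-0.015,30,0,0,0,0,0,-0.015,30,0,0,0,0,0,-0.015,30]
}}

```text
clock: 7.05
position: [0.5815, -0.044, 0.2011]
ee_rot: [0.001, -3.141, -0.0]
force: [0.2, -0.7, -1.0]
width: 0.467
gripper_force: 20.0
```

{"api": "arm_command", "payload": {
  "deltas": [0,0,0,0,0,-0.007,30,0,0,0,0,0,-0.014,30,0,0,0,0,0,-0.021,30,0,0,0,0,0,-0.027,30,0,0,0,0,0,-0.027,30,0,0,0,0,0,-0.029,30,0,0,0,0,0,-0.03,30,0,0,0,0,0,-0.03,30]
}}

```text
clock: 7.85
position: [0.5815, -0.0441, 0.1712]
ee_rot: [-0.001, 3.141, 0.0]
force: [0.3, 0.2, -0.4]
width: 0.467
gripper_force: 20.0
```

{"api": "arm_command", "payload": {
  "deltas": [0,0,0,0,0,-0.001,30,0,0,0,0,0,-0.002,30,0,0,0,0,0,-0.002,30]
}}

```text
clock: 8.15
position: [0.5817, -0.044, 0.1698]
ee_rot: [-0.001, 3.141, 0.0]
force: [-0.6, -0.1, 4.6]
width: 0.464
gripper_force: 20.0
```

Contact on the flange at the expected height. Releasing and backing off.

{"api": "arm_command", "payload": {
  "deltas": [0,0,0,0,0,0,62,0,0,0,0,0,0,62,0,0,0,0,0,0,62,0,0,0,0,0,0,62,0,0,0,0,0,0,62,0,0,0,0,0,0.03,62,0,0,0,0,0,0.06,62,0,0,0,0,0,0.09,62,0,0,0,0,0.04,0.12,62,0,0,0,0,0.09,0.12,62,0,0,0,0,0.14,0.12,62,0,0,0,0,0.19,0.12,62,0,0,0,0,0.2,0.12,62,0,0,0,0,0.2,0.12,62,0,0,0,0,0.2,0.12,62]
}}

```text
clock: 9.65
position: [0.5817, 0.1543, 0.289]
ee_rot: [-0.001, -3.142, 0.002]
force: [0.3, -0.7, 0.2]
width: 0.677
gripper_force: 0.0
```

```bash
python3 - <<'E'
from h import *
np.set_printoptions(precision=4,suppress=True)
t=np.mean([optics.get_image("top") for _ in range(8)],0).astype(np.uint8); s=np.mean([optics.get_image("scene") for _ in range(8)],0).astype(np.uint8)
cv2.imwrite("pics/t2.png",t); cv2.imwrite("pics/s2.png",s)
a=cv2.resize(t[168:246,280:360],None,fx=5,fy=5,interpolation=cv2.INTER_CUBIC)
b=cv2.resize(s[178:256,275:355],None,fx=5,fy=5,interpolation=cv2.INTER_CUBIC)
cv2.imwrite("pics/f.png",np.hstack([a,b]))
ax=np.array([.5813,-.0443])
for n,im in(("top",t),("scene",s)):
    b_,g,r=[im[...,i].astype(int) for i in range(3)]
    for c,st in blobs((r>100)&(g<60)&(b_<60),6):
        for z in(.131,.014):
            p=plane(n,c,z)[:2]-ax; print(n,c,z,p+ax,"r",np.hypot(*p),"ang",np.degrees(np.arctan2(p[1],p[0])))
for th in (160,165,170,175,180,185):
    q=ax+.1*np.array([np.cos(np.radians(th)),np.sin(np.radians(th))]); print(th,q,[(proj(n,(*q,z))) for n in("top","scene") for z in(.178,.13,.026)])
E
```

```text
top [297.38 208.28] 0.131 [0.5551 0.0274] r 0.07629919433507856 ang 110.08287050820233
top [297.38 208.28] 0.014 [0.5665 0.0365] r 0.08218403509463212 ang 100.3451442221371
top [308.75 238.25] 0.131 [ 0.4551 -0.0127] r 0.13008063878902437 ang 165.93802543755538
top [308.75 238.25] 0.014 [ 0.4576 -0.0071] r 0.12914062524154674 ang 163.24858965918904
scene [285.62 204.68] 0.131 [0.5564 0.0251] r 0.07373635343392812 ang 109.71589482039937
scene [285.62 204.68] 0.014 [0.7192 0.1236] r 0.21727045773505232 ang 50.59768885046623
scene [280.67 255.29] 0.131 [ 0.3355 -0.0863] r 0.24936245034114096 ang -170.30843076930935
scene [280.67 255.29] 0.014 [ 0.4575 -0.0084] r 0.12889967940623062 ang 163.81257647606577
160 [ 0.4873 -0.0101] [array([307.4258, 227.8915]), array([308.156 , 228.5875]), array([309.5692, 229.9348]), array([283.6653, 204.9421]), array([284.3933, 218.8193]), array([285.8647, 246.8641])]
165 [ 0.4847 -0.0184] [array([309.9885, 228.7395]), array([310.6257, 229.405 ]), array([311.8591, 230.693 ]), array([285.7321, 206.0424]), array([286.4172, 219.9567]), array([287.8013, 248.0682])]
170 [ 0.4828 -0.0269] [array([312.6178, 229.3606]), array([313.1596, 230.0037]), array([314.2083, 231.2484]), array([288.0051, 207.0455]), array([288.6419, 220.9936]), array([289.9281, 249.1651])]
175 [ 0.4817 -0.0356] [array([315.2933, 229.7498]), array([315.738 , 230.3789]), array([316.5985, 231.5965]), array([290.4663, 207.9413]), array([291.0499, 221.9192]), array([292.2284, 250.1439])]
180 [ 0.4813 -0.0443] [array([317.9942, 229.9038]), array([318.3406, 230.5275]), array([319.0112, 231.7344]), array([293.0952, 208.7203]), array([293.6212, 222.7239]), array([294.6832, 250.9946])]
185 [ 0.4817 -0.053 ] [array([320.6992, 229.8214]), array([320.9473, 230.4481]), array([321.4275, 231.661 ]), array([295.8693, 209.3743]), array([296.3338, 223.3994]), array([297.2714, 251.7082])]
```

View pics/f.png

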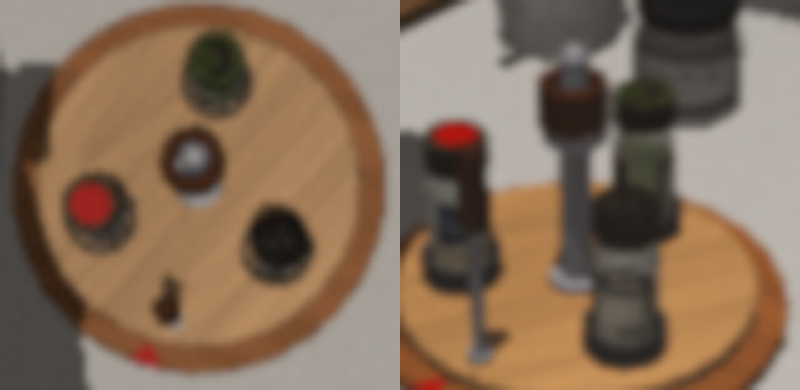

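The collar sits level on the flange (crop (193,160)), and the jar is at 110° with the arrow at 163.5°. The grip is near 170°, at about (0.483,-0.028). So the turn needed is about +53.5°. Approaching the grip.

{"api": "arm_command", "payload": {
  "deltas": [0,0,0,-0.025,-0.04,0,50,0,0,0,-0.045,-0.08,0,50,0,0,0,-0.065,-0.12,0,50,0,0,0,-0.085,-0.16,0,50,0,0,0,-0.099,-0.1838,0,50,0,0,0,-0.099,-0.1838,0,50,0,0,0,-0.099,-0.1838,-0.03,50,0,0,0,-0.099,-0.1838,-0.06,50,0,0,0,-0.099,-0.1838,-0.08,50,0,0,0,-0.099,-0.1838,-0.08,50,0,0,0,-0.099,-0.1838,-0.08,50]
}}

```text
clock: 11.55
position: [0.4829, -0.0273, 0.2095]
ee_rot: [0.002, -3.141, -0.0]
force: [0.5, -0.6, 1.5]
width: 0.54
gripper_force: 0.0
```

```bash
python3 - <<'E'
from h import *
im=optics.get_image("scene"); cv2.imwrite("pics/g.png",cv2.resize(im[150:260,240:360],None,fx=5,fy=5,interpolation=cv2.INTER_CUBIC))
print(sensors.observe()["position"])
E
```

```text
[ 0.48335922 -0.02738382  0.21012815]
```

View pics/g.png

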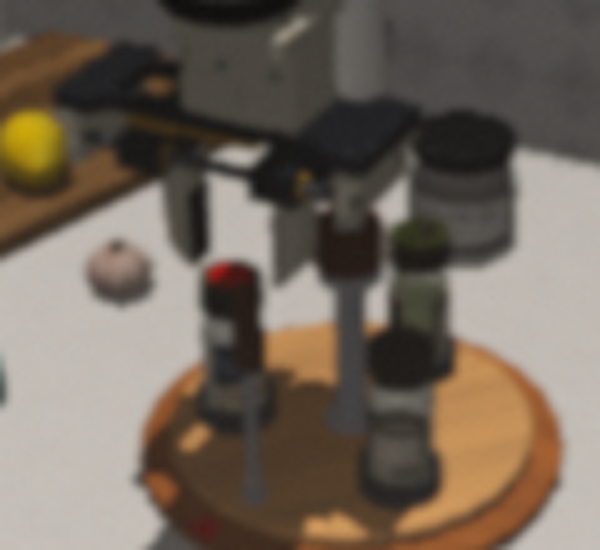

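The fingertips (crop (195,255) and (292,280)) straddle the grip (top near (245,280)). Descending, then closing gently.

{"api": "arm_command", "payload": {
  "deltas": [0,0,0,0,0,-0.015,50,0,0,0,0,0,-0.03,50,0,0,0,0,0,-0.04,50,0,0,0,0,0,-0.047,50,0,0,0,0,0,-0.047,50,0,0,0,0,0,-0.047,10,0,0,0,0,0,-0.047,10,0,0,0,0,0,-0.047,10,0,0,0,0,0,-0.047,10,0,0,0,0,0,-0.047,10,0,0,0,0,0,-0.047,10,0,0,0,0,0,-0.047,10,0,0,0,0,0,-0.047,10],
  "force": 12
}}

```text
clock: 12.9
position: [0.4826, -0.0279, 0.1623]
ee_rot: [-0.001, 3.141, 0.0]
force: [0.0, -0.3, 3.7]
width: 0.191
gripper_force: 12.0
```

```bash
python3 - <<'E'
import numpy as np
ax=np.array([.5813,-.0443]); v=np.array([.4826,-.0279])-ax
for a in list(np.arange(2.5,41,2.5))+[45,50,53.5]:
    c,s=np.cos(np.radians(a)),np.sin(np.radians(a)); print(a,np.round(np.array([c*v[0]-s*v[1],s*v[0]+c*v[1]])-v,4))
E
```

```text
2.5 [-0.0006 -0.0043]
5.0 [-0.0011 -0.0087]
7.5 [-0.0013 -0.013 ]
10.0 [-0.0013 -0.0174]
12.5 [-0.0012 -0.0218]
15.0 [-0.0009 -0.0261]
17.5 [-0.0004 -0.0304]
20.0 [ 0.0003 -0.0347]
22.5 [ 0.0012 -0.039 ]
25.0 [ 0.0023 -0.0432]
27.5 [ 0.0036 -0.0474]
30.0 [ 0.005  -0.0515]
32.5 [ 0.0066 -0.0556]
35.0 [ 0.0084 -0.0596]
37.5 [ 0.0104 -0.0635]
40.0 [ 0.0125 -0.0673]
45 [ 0.0173 -0.0746]
50 [ 0.0227 -0.0815]
53.5 [ 0.0268 -0.086 ]
```

{"api": "arm_command", "payload": {
  "deltas": [0,0,0,-0.0003,-0.002,0,10,0,0,0,-0.0006,-0.0043,0,10,0,0,0,-0.0011,-0.0087,0,10,0,0,0,-0.0013,-0.013,0,10,0,0,0,-0.0013,-0.0174,0,10,0,0,0,-0.0012,-0.0218,0,10,0,0,0,-0.0009,-0.0261,0,10,0,0,0,-0.0004,-0.0304,0,10,0,0,0,0.0003,-0.0347,0,10,0,0,0,0.0012,-0.039,0,10,0,0,0,0.0023,-0.0432,0,10,0,0,0,0.0036,-0.0474,0,10,0,0,0,0.005,-0.0515,0,10,0,0,0,0.0066,-0.0556,0,10,0,0,0,0.0084,-0.0596,0,10,0,0,0,0.0104,-0.0635,0,10,0,0,0,0.0125,-0.0673,0,10,0,0,0,0.0125,-0.0673,0,10,0,0,0,0.0125,-0.0673,0,10]
}}

```text
clock: 14.8
position: [0.495, -0.0954, 0.1621]
ee_rot: [0.0, -3.142, 0.0]
force: [-1.4, 0.0, 0.2]
width: 0.187
gripper_force: 12.0
```

```bash
cat > m.py <<'E'
from h import *
np.set_printoptions(precision=4,suppress=True)
ax=np.array([.5813,-.0443])
for n in("top","scene"):
    im=np.mean([optics.get_image(n) for _ in range(4)],0).astype(np.uint8); cv2.imwrite(f"pics/last_{n}.png",im)
    b_,g,r=[im[...,i].astype(int) for i in range(3)]
    for c,st in blobs((r>60)&(g<.5*r)&(b_<.5*r),6):
        if 260<c[0]<345 and 185<c[1]<262:
            for z in(.131,.014):
                p=plane(n,c,z)[:2]-ax; print(n,c,st[4],z,"r",np.hypot(*p),"ang",np.degrees(np.arctan2(p[1],p[0])))
o=sensors.observe(); print(o["position"],o["force"],o["gripper_force"],o["width"],o["clock"])
E
python3 m.py
```

```text
top [309.19 238.5 ] 16 0.131 r 0.13051671348992186 ang 166.65608102176006
top [309.19 238.5 ] 16 0.014 r 0.12953285669056416 ang 164.04540349867796
scene [288.38 213.45] 29 0.131 r 0.07472439738699435 ang 150.2318578511192
scene [288.38 213.45] 29 0.014 r 0.15810446424527994 ang 55.06150152781077
scene [280.64 254.96] 28 0.131 r 0.2481322049376224 ang -170.4343457232025
scene [280.64 254.96] 28 0.014 r 0.12787560841571177 ang 163.26703210714882
[ 0.4948 -0.0952  0.1621] [-0.695   0.2352 -2.4609] 11.999887171550654 0.1918785399605083 15.2
```

{"api": "arm_command", "payload": {
  "deltas": [0,0,0,0.0023,-0.0037,0,10,0,0,0,0.0048,-0.0073,0,10,0,0,0,0.0075,-0.0109,0,10,0,0,0,0.0102,-0.0142,0,10,0,0,0,0.0125,-0.0167,0,10,0,0,0,0.0141,-0.0185,0,10,0,0,0,0.0141,-0.0185,0,10,0,0,0,0.0141,-0.0185,0,10,0,0,0,0.0141,-0.0185,0,10,0,0,0,0.0141,-0.0185,0,10]
}}

```text
clock: 16.2
position: [0.5091, -0.1136, 0.1622]
ee_rot: [-0.001, 3.141, -0.0]
force: [0.2, -0.3, -0.5]
width: 0.192
gripper_force: 12.0
```

```bash
python3 m.py; python3 - <<'E'
import cv2
s=cv2.imread("pics/last_scene.png"); cv2.imwrite("pics/z.png",cv2.resize(s[150:270,250:370],None,fx=5,fy=5,interpolation=cv2.INTER_CUBIC))
E
```

```text
top [308.43 222.29] 7 0.131 r 0.08029211097123184 ang 155.26058698102253
top [308.43 222.29] 7 0.014 r 0.0765626040561279 ang 149.03316599325856
top [309.07 238.53] 15 0.131 r 0.13071156673226608 ang 166.49660283377827
top [309.07 238.53] 15 0.014 r 0.12976294564644966 ang 163.8748680952338
scene [291.9  215.55] 31 0.131 r 0.07369210255359156 ang 162.59550533216878
scene [291.9  215.55] 31 0.014 r 0.13986880125175524 ang 53.0462916692769
scene [280.55 255.23] 31 0.131 r 0.2492208094916017 ang -170.3961824458688
scene [280.55 255.23] 31 0.014 r 0.12894665264127367 ang 163.59921159329974
[ 0.5092 -0.1136  0.1622] [ 0.0173  0.5818 -0.5242] 11.99999821561505 0.19333941265432145 16.6
```

View pics/z.png

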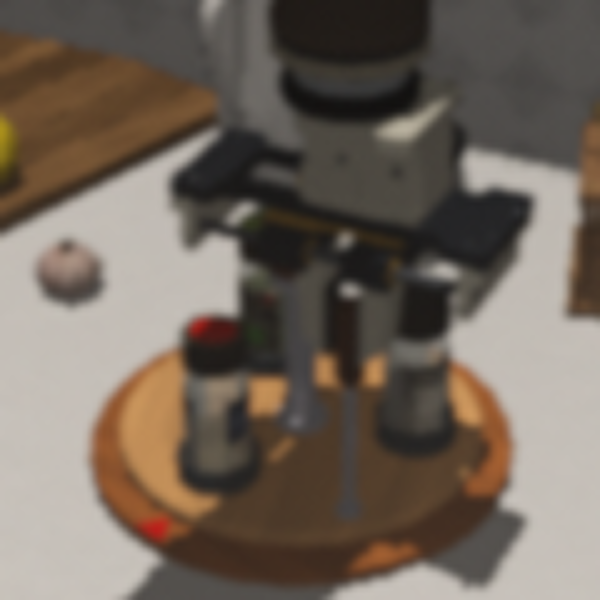

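The marked jar (cap at crop (213,330)) stands upright in line with the arrow (crop (155,528)). Its angle is 163° against the arrow's 163.6°, and the grip is held at 12 N with the other jars upright. Handing in.

```bash
python3 -c "
from cell import arm; print(arm.sign_off())"
```

```text
the job is handed in; nothing more can be done
None
```

The job is handed in, though the sign-off returned no verdict: the collar went onto the flange and was released, and the marked jar is within about 1° of the red arrow, with the gripper still holding the finger grip at 12 N.

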